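Set the casting frame to its size mark and lock it

TASK

Set the small caramel casting frame for the next batch: with a fingertip resting lightly on top of the knurled adjuster wheel, roll it, in as many strokes as it takes, until the pointer of the sliding bar stands exactly opposite the point of the brass size marker. Then press the lock lever down fully with a fingertip so that the setting is clamped. Only touch the wheel and the lever: do not push the sliding bar or the marker, do not pinch or lift anything, and leave the things lying around where they are.

Things in the scene. Friction and masses are not known exactly. Their poses are not given: they have to be found in the camera images.
- casting_frame: Aluminium casting frame, 130 mm (its x) by 332 mm (its y), standing fast on rubber feet. Origin on the table under it; x points away from the robot, y left along the sliding bar's travel, z up; turned up to 0.15 rad. Bed top 15 mm above the table. From left to right: fixed bar, steel sliding bar between two rails, lock lever, adjuster wheel
- wheel_axle (a point): Centre of the knurled steel adjuster wheel at the frame's right end, 36 mm above the table. 60 mm in diameter, 20 mm wide, axle along frame x: its top is 66 mm above the table. A toothed rack (top at 54 mm) passes 19 to 29 mm behind its centre (frame +x). It turns lightly: 2 N along the rim moves it; 3 to 8 N down pressure is enough not to slip
- adjuster_wheel (a joint): Turn of the wheel, rad. Grows when the top of the wheel is rolled to the left (frame +y, towards the sliding bar); 1 rad (30 mm of rolling at the rim) moves the sliding bar 9 mm the same way, closing the gap. Rolling back opens it. It stays where it is left
- stop_bar (a joint): Position of the sliding bar, m: 0 fully open (gap of 112 mm to the fixed bar); grows as the gap closes, up to 0.056
- index_tip (a point): Point of the dark pointer on the front end of the sliding bar, 39 mm above the table; it points to the front (frame -x) and moves with the bar along frame y
- mark_tip (a point): Point of the brass size marker, which sits in front of the front rail and points back at the bar's pointer, 39 mm above the table. The bar is set when the two points have the same frame y. At the start the marker is always 12 to 36 mm to the left of the pointer. It is not to be moved
- lever_pad (a point): Middle of the upper face of the lock lever's black end pad (20 mm long, 18 mm wide). The lever's hinge lies along frame y, 64 mm above the table, on a bracket 74 mm to the left of the wheel; the pad is 46 mm from the hinge and swings 30 mm down and 21 mm forward. The lever points to the front (frame -x) and slants upward when released, the pad then about 103 mm above the table
- lock_lever (a joint): Lever angle, rad: 0 released (slanting up about 50 degrees); 0.82 fully down, nearly level, the pad about 72 mm above the table: its cam then clamps the rack, so that the wheel no longer turns easily. Pressing the pad down takes about 2 N at first and 5 to 8 N at the end; it stays where it is left
- bench_scraper: Bench scraper with wooden grip, 124 x 154 x 24 mm, lying to the right of the frame; bystander
- caramel_bar_1: Loose aluminium caramel rule, 13 x 340 x 13 mm, lying along y in front of the frame; bystander
- empty_cup: Empty steel cup, 66 mm wide, 33 mm high, at the right behind the frame; bystander
- crumb_cup: Steel cup with crumbs, 72 mm wide, 36 mm high, to the left of the frame; bystander

How it is judged:
By the outcome, as a careful person would: the job done as asked, in the order asked, and still so for the second after the job is handed in, with the robot touching nothing.
It also fails if it takes over 58 s, if anything falls off the work surface, if the arm or the gripper's body presses on something with over 40 N, if the wrist force passes 120 N, or if a joint passes its speed limit or range.

ROBOT

A 6-joint arm with a two-finger parallel gripper is mounted at the origin on a cart in front of the work surface, level with it; the furniture and walls round the work are solid. World frame = base frame: x ahead of the robot, y to its left, z up, the work surface at z = 0. Lengths are in m, angles in rad, forces in N, time in s.
With the tool pointing down it reaches from about 0.35 to 0.975 m from the base axis. Payload 4.9 kg.
Tool frame: the origin (TCP) lies midway between the tips of the shut fingers; the grasp point (between the pads) lies 19 mm behind it; z points along the fingers, y is the line along which they close (so a half turn about z gives the same grasp; the last joint's range is limited). The gripper opens to 85 mm and grips with 20 to 120 N. Pads are 22 mm wide; open, the fingers measure 114 mm over their backs; the gripper's body (76 mm by 85 mm) begins 54 mm behind the grasp point. The pads swing forward as they close: fully open they stand 13 mm farther back than shut.
Start: joints at [-1.381, 0.053, 1.613, -0, 1.476, -0.119], TCP at [0.19, -0.595, 0.231] pointing down, gripper open.
Joint ranges: [-3.01, 3.01], [-1.01, 2.22], [0.06, 2.58], [-1.02, 4.17], [0.09, 2.62], [-3.14, 3.14]. Speed limits (rad/s): [2.57, 2.57, 3.14, 3.14, 3.14, 3.14].

INTERFACE

Orientations are given as a rotation vector (axis times angle).
In Python, from station import ctrl gives the robot as it stands.
- The arm moves only by the shell command python3 -m handwheel 'ROWS' [FORCE]. ROWS is JSON, a list of rows, each an object with "gripper": the gripper command: -1 is fully open, 1 is shut, values between are in proportion; "offset": the shift along the tool's x, y, z in mm, a list of three; "rotation": the turn, a rotation vector about the tool's x, y, z in rad, a list of three. A call has exactly 8 rows; each row is the pose to reach, as a shift and turn from the pose commanded when the call began, along the tool's axes at that moment; what a row does not reach only later rows make up. A row lasts 1/8 s, in which the tool goes at most 62.5 mm and 10.7 degrees, less where a joint would pass 70% of its speed; a pose out of reach is approached as far as the arm can. A call with a gripper value outside its range is refused whole. The fingers move at their own pace and stop on an object; FORCE is the grip in N (left out, the last holds). Time passes only in rows, so rows that repeat a pose let the fingers close, or fill a call up. It gives the time, the measured TCP pose, the force, the opening and the grip force at its end, in the units of the state.
- ctrl.get_obs(): the state, without advancing time (a new reading comes with each control period).
- ctrl.get_image(name): name is "side" or "top" or "wrist"; returns a dict with "image" (384x512x3 uint8, red, green, blue), "fovy" (degrees; the focal length in pixels is half the picture's height over the tangent of half this angle, whatever the lens; pixels are square), "cx", "cy" (the principal point, pixels), "xyz" and "attitude" of the camera in the world. Camera axes: x right, y up, looking along -z (the intrinsics and any distortion apply to the point x, -y, -z); pixel columns grow to the right and rows downward; lengths in m; the calibration is good to about 2 mm. A picture is of the moment at which its call begins. There is no depth.
- ctrl.finish_job(): hands the job in; it is judged then, once.
The state is a dict: "t": time; "q": joint angles; "dq": joint speeds; "effort": joint torques, N m; "tool_pos": TCP position; "tool_rot": TCP orientation; "contact_force": force on the tool from outside, world axes, zero at the start; "wrist_torque": the same for the moment, N m; "opening": finger opening in m; "grip_force": force on a finger pad.
Only numpy, scipy, OpenCV 4.12 (cv2) and the standard library are available. Lean on these libraries where they do the work, as an engineer would, in place of code of your own. Each camera call takes 0.05 s, during which the arm holds its last target. There are 200 camera calls.

## Working session

There is one attempt and no reset: what is moved stays moved. The work goes in short steps, Python scripts to look and compute and a shell command to move; the robot and the scene stay as the last step left them, time stands still between calls to the robot, and variables do not carry over. Pictures are saved under pics/ and viewed, at most 10 in all, crops included, and the job is handed in when it is done.

```bash
ls; mkdir -p pics
cat > h.py <<'E'
import numpy as np, cv2
from station import ctrl
from scipy.spatial.transform import Rotation as R
def rot(a):
    a=np.array(a,float)
    return a if a.shape==(3,3) else (R.from_rotvec(a).as_matrix() if a.size==3 else R.from_quat(a).as_matrix())
E
python3 - <<'E'
from h import *
o=ctrl.get_obs()
print({k:np.round(v,3).tolist() for k,v in o.items()})
for n in("side","top"):
    d=ctrl.get_image(n); cv2.imwrite(f"pics/{n}0.png",d["image"][:,:,::-1]); print(n,{k:v for k,v in d.items() if k!="image"})
E
```

```text
pics
{'t': 0.0, 'q': [-1.381, 0.053, 1.614, 0.0, 1.476, -0.119], 'dq': [0.0, 0.001, -0.001, 0.001, 0.0, 0.0], 'effort': [-0.0, -39.368, -37.018, -0.0, 0.007, 0.0], 'tool_pos': [0.19, -0.595, 0.23], 'tool_rot': [-3.102, -0.483, 0.0], 'contact_force': [-0.43, 0.943, -0.627], 'wrist_torque': [-0.027, -0.029, 0.015], 'grip_force': 0.0, 'opening': 0.085}
side {'fovy': 50.110734867290994, 'cx': 253.44378303051363, 'cy': 195.37658230803996, 'xyz': array([0.2854601 , 1.12287418, 0.65751818]), 'attitude': array([ 0.18000189, -1.53534226, -2.49861997])}
top {'fovy': 42.75344879030278, 'cx': 252.3274388298165, 'cy': 193.71692140808037, 'xyz': array([ 0.30364314, -0.01378788,  1.53708549]), 'attitude': array([ 0.12211959, -0.11474375, -1.58119677])}
```

View pics/top0.png

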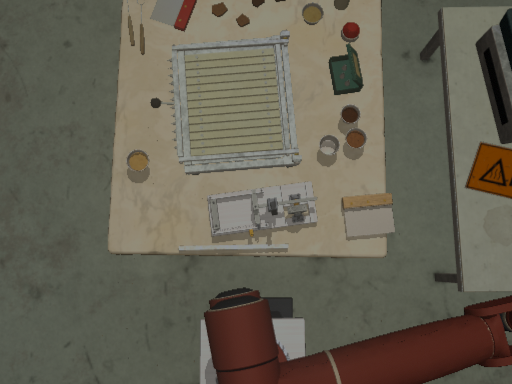

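View pics/side0.png

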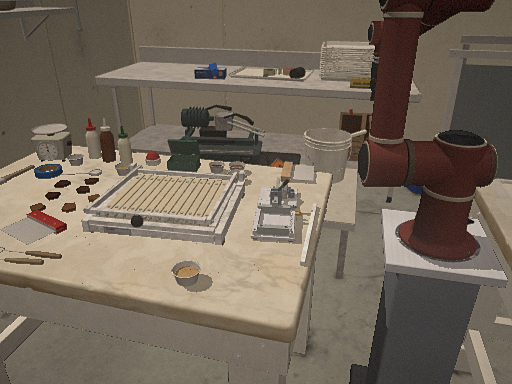

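Top view: the frame spans about (208..316, 183..238), wheel near (297,210), lever near (272,207), brass marker near (252,232). I'll enlarge that area.

```bash
cat >> h.py <<'E'
def ray(d,u,v):
    f=192/np.tan(np.radians(d["fovy"])/2)
    return rot(d["attitude"])@np.array([(u-d["cx"])/f,-(v-d["cy"])/f,-1])
def onz(d,u,v,z):
    r=ray(d,u,v); p=np.array(d["xyz"]); return p+r*(z-p[2])/r[2]
def proj(d,P):
    f=192/np.tan(np.radians(d["fovy"])/2); c=rot(d["attitude"]).T@(np.array(P)-d["xyz"])
    return np.array([d["cx"]-f*c[0]/c[2],d["cy"]+f*c[1]/c[2]])
E
python3 - <<'E'
from h import *
d=ctrl.get_image("top"); im=d["image"][:,:,::-1]
c=cv2.resize(im[175:255,200:325],None,fx=6,fy=6,interpolation=cv2.INTER_CUBIC); cv2.imwrite("pics/topc.png",c)
for u,v in [(109,252),(387,257)]: print(onz(d,u,v,0))
# light frame blob
g=cv2.cvtColor(d["image"],cv2.COLOR_RGB2HSV)
print(onz(d,208,238,.015),onz(d,316,218,.015),onz(d,297,210,.06))
E
```

```text
[0.35932176 0.44125163 0.        ]
[ 0.33229132 -0.42346284  0.        ]
[0.39776423 0.13096571 0.015     ] [ 0.45531917 -0.20535316  0.015     ] [ 0.47594697 -0.14298193  0.06      ]
```

View pics/topc.png

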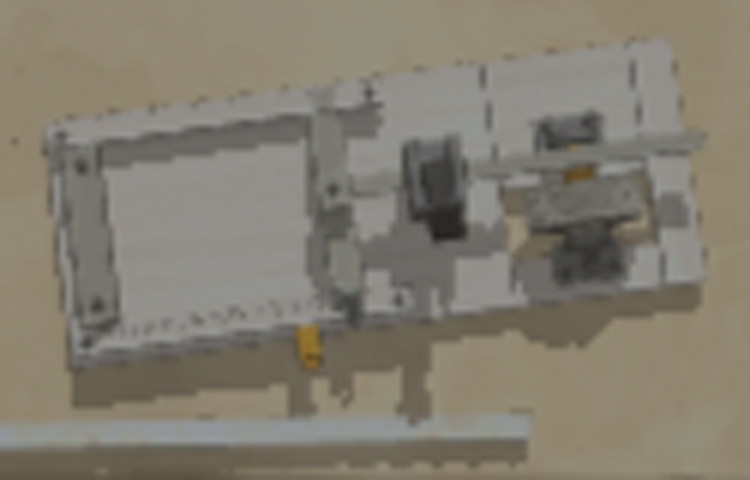

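The crop shows the wheel centred at (583,205), lever pad at (449,222), brass tip at (305,325) and pointer tip at (352,318).

Run:
```python
from h import *
d=ctrl.get_image("top"); 
P=lambda x,y,z:onz(d,200+(x+.5)/6-.5,175+(y+.5)/6-.5,z)
bl,br=P(75,365,.015),P(705,280,.015); tl,tr=P(48,122,.015),P(668,40,.015)
for n,p in dict(bl=bl,br=br,tl=tl,tr=tr).items(): print(n,p.round(4))
print(np.linalg.norm(bl-br),np.linalg.norm(tl-tr),np.linalg.norm(bl-tl),np.linalg.norm(br-tr))
for a,b in((br,bl),(tr,tl)):
    e=b-a; print("yaw",np.arctan2(-e[0],e[1]))
psi=np.mean([np.arctan2(-(b-a)[0],(b-a)[1]) for a,b in((br,bl),(tr,tl))])
w,l,m,i=P(583,205,.066),P(449,222,.103),P(305,325,.039),P(352,318,.039)
ey=np.array([-np.sin(psi),np.cos(psi),0]);ex=np.array([np.cos(psi),np.sin(psi),0]);c=(bl+br+tl+tr)/4
for n,p in dict(w=w,l=l,m=m,i=i,c=c).items(): print(n,p.round(4),"frame",((p-c)@ex).round(4),((p-c)@ey).round(4))
T=rot(ctrl.get_obs()["tool_rot"]); t=w-ctrl.get_obs()["tool_pos"]
print(T.round(3),"to wheel tool axes",(T.T@t*1000).round(1))
```

```text
bl [0.4056 0.1183 0.015 ]
br [ 0.4451 -0.2084  0.015 ]
tl [0.5327 0.1323 0.015 ]
tr [ 0.5717 -0.1932  0.015 ]
0.3290765381851125 0.32779398993493525 0.12792134846121986 0.12744179709527573
yaw 0.12046559710490375
yaw 0.11902490221027485
w [ 0.4791 -0.1418  0.066 ] frame -0.0221 -0.1022
l [ 0.4672 -0.0727  0.103 ] frame -0.0256 -0.0322
m [ 0.4227 -0.001   0.039 ] frame -0.0612 0.0444
i [ 0.426 -0.025  0.039] frame -0.0608 0.0202
c [ 0.4888 -0.0377  0.015 ] frame 0.0 0.0
[[ 0.953  0.304 -0.   ]
 [ 0.304 -0.953  0.001]
 [ 0.    -0.001 -1.   ]] to wheel tool axes [ 413.2 -343.7  165. ]
```

```bash
python3 -m handwheel '[{"gripper":1,"offset":[45,-38,0],"rotation":[0,0,0.05]},{"gripper":1,"offset":[90,-76,0],"rotation":[0,0,0.1]},{"gripper":1,"offset":[135,-114,0],"rotation":[0,0,0.15]},{"gripper":1,"offset":[180,-152,0],"rotation":[0,0,0.189]},{"gripper":1,"offset":[225,-190,0],"rotation":[0,0,0.189]},{"gripper":1,"offset":[270,-228,0],"rotation":[0,0,0.189]},{"gripper":1,"offset":[315,-266,0],"rotation":[0,0,0.189]},{"gripper":1,"offset":[360,-304,0],"rotation":[0,0,0.189]}]' 30
cat > go.py <<'E'
from h import *
# remaining vector to wheel top, in tool axes
o=ctrl.get_obs();T=rot(o["tool_rot"]);print(T.round(3),((np.array([.4791,-.1418,.066])-o["tool_pos"])@T*1000).round(1), o["contact_force"])
E
python3 go.py
```

```text
t: 1.2
tool_pos: [0.4412, -0.1946, 0.2314]
tool_rot: [3.136, 0.188, 0.001]
contact_force: [0.9, -0.2, 0.5]
opening: 0.0001
grip_force: 0.0
[[ 0.993  0.119  0.001]
 [ 0.119 -0.993 -0.   ]
 [ 0.001  0.    -1.   ]] [ 43.9 -48.  165.4] [ 0.89334903 -0.22928749  0.45145194]
```

```bash
python3 -m handwheel '[{"gripper":1,"offset":[15,-16,30],"rotation":[0,0,0]},{"gripper":1,"offset":[30,-32,60],"rotation":[0,0,0]},{"gripper":1,"offset":[44,-34,90],"rotation":[0,0,0]},{"gripper":1,"offset":[44,-34,110],"rotation":[0,0,0]},{"gripper":1,"offset":[44,-34,125],"rotation":[0,0,0]},{"gripper":1,"offset":[44,-34,125],"rotation":[0,0,0]},{"gripper":1,"offset":[44,-34,125],"rotation":[0,0,0]},{"gripper":1,"offset":[44,-34,125],"rotation":[0,0,0]}]'
python3 go.py
python3 - <<'E'
from h import *
d=ctrl.get_image("wrist"); print({k:v for k,v in d.items() if k!="image"}); cv2.imwrite("pics/w1.png",d["image"][:,:,::-1])
print(proj(d,[.4791,-.1418,.066]),proj(d,[.4227,-.001,.039]),proj(d,[.426,-.025,.039]))
E
```

```text
t: 2.2
tool_pos: [0.4808, -0.1578, 0.1076]
tool_rot: [3.135, 0.188, 0.003]
contact_force: [-0.0, 0.1, 0.6]
opening: -0.0002
grip_force: 0.0
[[ 0.993  0.119  0.002]
 [ 0.119 -0.993 -0.001]
 [ 0.002  0.001 -1.   ]] [  0.1 -16.2  41.6] [-0.04555562  0.13960627  0.57932349]
{'fovy': 71.94119246852429, 'cx': 253.98577516462973, 'cy': 193.02652761664802, 'xyz': array([ 0.54895024, -0.15063667,  0.24972185]), 'attitude': array([-0.22373964,  0.19795913, -1.4412099 ])}
[230.7119551  214.91412957] [ 67.17002165 246.17936473] [ 94.73782329 245.75476863]
```

View pics/w1.png

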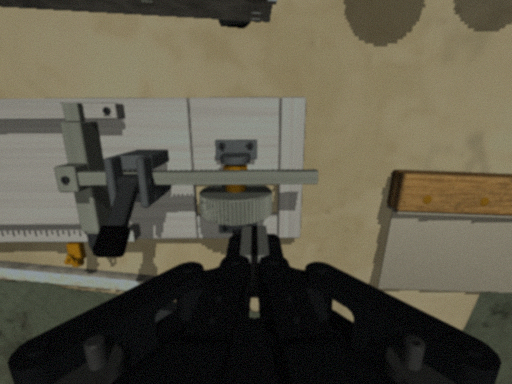

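The wheel sits around (236,205) in the wrist view and the rack around row 178. The prediction was row 215, so I'll enlarge and refine.

Run:
```python
from h import *
d=ctrl.get_image("wrist"); im=d["image"][:,:,::-1]
cv2.imwrite("pics/w2.png",cv2.resize(im[90:270,40:310],None,fx=2.95,fy=2.95,interpolation=cv2.INTER_CUBIC))
psi=.12;ey=np.array([-np.sin(psi),np.cos(psi),0]);ex=np.array([np.cos(psi),np.sin(psi),0])
w=np.array([.4791,-.1418,.066])
rk=onz(d,235,178,.054); print("rack",rk,"->wheel x off",(rk-w)@ex-.024)
for a,z in(((200,205),.036),((272,205),.036),((236,187),.066),((304,98),.015),((300,238),.015)): p=onz(d,*a,z);print(a,p.round(4),((p-w)@ex).round(4),((p-w)@ey).round(4))
```

```text
rack [ 0.50441753 -0.14152652  0.054     ] ->wheel x off 0.0011682043492059792
(200, 205) [ 0.4734 -0.1135  0.036 ] -0.0022 0.0287
(272, 205) [ 0.4808 -0.1742  0.036 ] -0.0022 -0.0324
(236, 187) [ 0.5007 -0.1435  0.066 ] 0.0212 -0.0042
(304, 98) [ 0.5705 -0.1902  0.015 ] 0.085 -0.059
(300, 238) [ 0.444  -0.2081  0.015 ] -0.0427 -0.0616
```

View pics/w2.png

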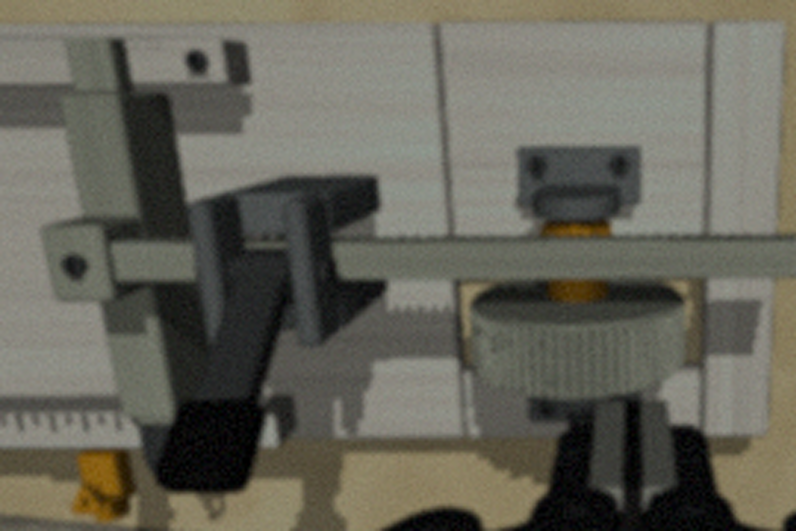

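```bash
python3 -m handwheel '[{"gripper":1,"offset":[0,2,15],"rotation":[0,0,0]},{"gripper":1,"offset":[0,2,30],"rotation":[0,0,0]},{"gripper":1,"offset":[0,2,37],"rotation":[0,0,0]},{"gripper":1,"offset":[0,2,39],"rotation":[0,0,0]},{"gripper":1,"offset":[0,2,40],"rotation":[0,0,0]},{"gripper":1,"offset":[0,2,41],"rotation":[0,0,0]},{"gripper":1,"offset":[0,2,42],"rotation":[0,0,0]},{"gripper":1,"offset":[0,2,42],"rotation":[0,0,0]}]'
```

```text
t: 3.3
tool_pos: [0.4805, -0.1594, 0.0645]
tool_rot: [3.136, 0.188, 0.0]
contact_force: [-0.3, 0.2, -0.1]
opening: 0.0002
grip_force: 0.0
```

```bash
python3 -m handwheel '[{"gripper":1,"offset":[0,0,-4],"rotation":[0,0,0]},{"gripper":1,"offset":[0,-6,-4],"rotation":[0,0,0]},{"gripper":1,"offset":[0,-6,-2],"rotation":[0,0,0]},{"gripper":1,"offset":[0,-6,-1],"rotation":[0,0,0]},{"gripper":1,"offset":[0,-6,-0.5],"rotation":[0,0,0]},{"gripper":1,"offset":[0,-6,0],"rotation":[0,0,0]},{"gripper":1,"offset":[0,-6,0],"rotation":[0,0,0]},{"gripper":1,"offset":[0,-6,0],"rotation":[0,0,0]}]'
```

```text
t: 4.3
tool_pos: [0.4799, -0.154, 0.0653]
tool_rot: [3.135, 0.188, -0.0]
contact_force: [-2.7, -0.7, 6.7]
opening: -0.0
grip_force: 3.2
```

```bash
python3 -m handwheel '[{"gripper":1,"offset":[0,-3,-0.2],"rotation":[0,0,0]},{"gripper":1,"offset":[0,-6,-0.4],"rotation":[0,0,0]},{"gripper":1,"offset":[0,-9,-0.5],"rotation":[0,0,0]},{"gripper":1,"offset":[0,-12,-0.5],"rotation":[0,0,0]},{"gripper":1,"offset":[0,-15,-0.4],"rotation":[0,0,0]},{"gripper":1,"offset":[0,-18,-0.3],"rotation":[0,0,0]},{"gripper":1,"offset":[0,-20,-0.1],"rotation":[0,0,0]},{"gripper":1,"offset":[0,-20,-0.1],"rotation":[0,0,0]}]'
python3 - <<'E'
from h import *
for n in("top","wrist"):
    d=ctrl.get_image(n); cv2.imwrite(f"pics/{n}2.png",d["image"][:,:,::-1])
    if n=="top":print(proj(d,[.4227,-.001,.039]))
a=cv2.imread("pics/top2.png")[215:245,225:285];b=cv2.imread("pics/wrist2.png")[140:290,0:200]
c=np.zeros((600,800,3),np.uint8);c[:250,:500]=cv2.resize(a,(500,250),interpolation=cv2.INTER_CUBIC);c[250:,:466]=cv2.resize(b,(466,350));cv2.imwrite("pics/c2.png",c)
E
```

```text
t: 5.3
tool_pos: [0.4775, -0.1342, 0.0657]
tool_rot: [3.135, 0.188, -0.0]
contact_force: [-3.9, -0.8, 8.8]
opening: 0.0002
grip_force: 4.2
[250.41924365 228.75858264]
```

View pics/c2.png

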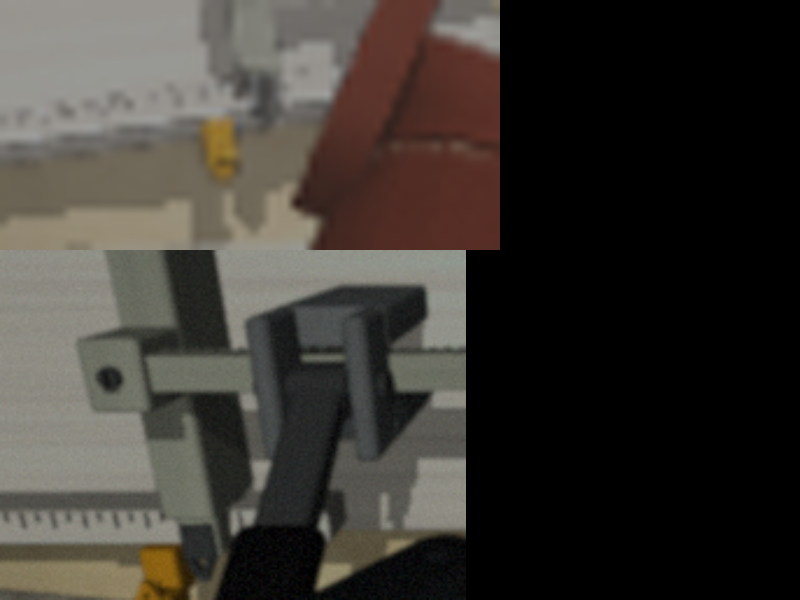

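Pointer and brass tip are now about 5 px apart in the top view (roughly 17–18 mm), so the stroke moved the bar about 6 mm as expected. On to stroke 2.

```bash
python3 -m handwheel '[{"gripper":1,"offset":[0,0,-3],"rotation":[0,0,0]},{"gripper":1,"offset":[0,0,-6],"rotation":[0,0,0]},{"gripper":1,"offset":[0.5,10,-6],"rotation":[0,0,0]},{"gripper":1,"offset":[1,20,-6],"rotation":[0,0,0]},{"gripper":1,"offset":[1,20,-3],"rotation":[0,0,0]},{"gripper":1,"offset":[1,20,-1.5],"rotation":[0,0,0]},{"gripper":1,"offset":[1,20,-0.5],"rotation":[0,0,0]},{"gripper":1,"offset":[1,20,0.1],"rotation":[0,0,0]}]'
python3 -m handwheel '[{"gripper":1,"offset":[0,-3,-0.2],"rotation":[0,0,0]},{"gripper":1,"offset":[0,-6,-0.4],"rotation":[0,0,0]},{"gripper":1,"offset":[0,-9,-0.5],"rotation":[0,0,0]},{"gripper":1,"offset":[0,-12,-0.5],"rotation":[0,0,0]},{"gripper":1,"offset":[0,-15,-0.4],"rotation":[0,0,0]},{"gripper":1,"offset":[0,-18,-0.3],"rotation":[0,0,0]},{"gripper":1,"offset":[0,-20,-0.1],"rotation":[0,0,0]},{"gripper":1,"offset":[0,-20,-0.1],"rotation":[0,0,0]}]'
python3 -m handwheel '[{"gripper":1,"offset":[0,0,-3],"rotation":[0,0,0]},{"gripper":1,"offset":[0,0,-6],"rotation":[0,0,0]},{"gripper":1,"offset":[0,10,-6],"rotation":[0,0,0]},{"gripper":1,"offset":[0,20,-6],"rotation":[0,0,0]},{"gripper":1,"offset":[0,20,-3],"rotation":[0,0,0]},{"gripper":1,"offset":[0,20,-1.5],"rotation":[0,0,0]},{"gripper":1,"offset":[0,20,-0.5],"rotation":[0,0,0]},{"gripper":1,"offset":[0,20,0.1],"rotation":[0,0,0]}]'
python3 - <<'E'
from h import *
for n in("top","wrist"):
    d=ctrl.get_image(n); cv2.imwrite(f"pics/{n}3.png",d["image"][:,:,::-1])
    if n=="top":print(proj(d,[.4227,-.001,.039]))
a=cv2.imread("pics/top3.png")[215:245,225:285];b=cv2.imread("pics/wrist3.png")[180:280,0:160]
c=np.zeros((600,500,3),np.uint8);c[:250,:500]=cv2.resize(a,(500,250),interpolation=cv2.INTER_CUBIC);c[250:562,:500]=cv2.resize(b,(500,312),interpolation=cv2.INTER_CUBIC);cv2.imwrite("pics/c3.png",c)
E
```

```text
t: 6.4
tool_pos: [0.4806, -0.1536, 0.0653]
tool_rot: [3.135, 0.189, -0.001]
contact_force: [-4.4, -0.9, 8.6]
opening: 0.0002
grip_force: 4.2
t: 7.4
tool_pos: [0.4782, -0.1337, 0.0656]
tool_rot: [3.135, 0.189, -0.002]
contact_force: [-4.5, 0.5, 8.4]
opening: 0.0001
grip_force: 4.1
t: 8.4
tool_pos: [0.4806, -0.1536, 0.0653]
tool_rot: [3.135, 0.189, -0.001]
contact_force: [-4.3, -1.5, 8.3]
opening: 0.0003
grip_force: 4.2
[250.41924365 228.75858264]
```

View pics/c3.png

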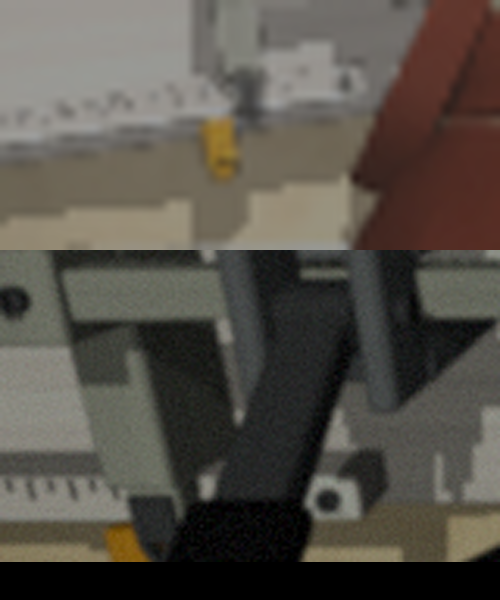

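Pointer at (250,122) against brass tip at (216,122): roughly 12 mm left. I'll do one more 20 mm stroke, then retract so the wrist camera sees both tips.

```bash
python3 -m handwheel '[{"gripper":1,"offset":[0,-3,-0.2],"rotation":[0,0,0]},{"gripper":1,"offset":[0,-6,-0.4],"rotation":[0,0,0]},{"gripper":1,"offset":[0,-9,-0.5],"rotation":[0,0,0]},{"gripper":1,"offset":[0,-12,-0.5],"rotation":[0,0,0]},{"gripper":1,"offset":[0,-15,-0.4],"rotation":[0,0,0]},{"gripper":1,"offset":[0,-18,-0.3],"rotation":[0,0,0]},{"gripper":1,"offset":[0,-20,-0.1],"rotation":[0,0,0]},{"gripper":1,"offset":[0,-20,-0.1],"rotation":[0,0,0]}]'
python3 -m handwheel '[{"gripper":1,"offset":[0,0,-5],"rotation":[0,0,0]},{"gripper":1,"offset":[0,0,-30],"rotation":[0,0,0]},{"gripper":1,"offset":[-20,-10,-60],"rotation":[0,0,0]},{"gripper":1,"offset":[-40,-50,-80],"rotation":[0,0,0]},{"gripper":1,"offset":[-60,-90,-80],"rotation":[0,0,0]},{"gripper":1,"offset":[-80,-120,-80],"rotation":[0,0,0]},{"gripper":1,"offset":[-80,-120,-80],"rotation":[0,0,0]},{"gripper":1,"offset":[-80,-120,-80],"rotation":[0,0,0]}]'
python3 - <<'E'
from h import *
d=ctrl.get_image("wrist"); cv2.imwrite("pics/wrist4.png",d["image"][:,:,::-1])
m,i=proj(d,[.4227,-.001,.039]),proj(d,[.4249,-.019+.0,.039]);print(m,i)
x,y=int(m[0])-60,int(m[1])-50
x=max(x,0);y=min(max(y,0),284);print(x,y);c=cv2.imread("pics/wrist4.png")[y:y+100,x:x+130];cv2.imwrite("pics/c4.png",cv2.resize(c,None,fx=6,fy=6,interpolation=cv2.INTER_CUBIC))
E
```

```text
t: 9.5
tool_pos: [0.4782, -0.1337, 0.0656]
tool_rot: [3.135, 0.189, -0.002]
contact_force: [-4.7, 0.6, 7.3]
opening: 0.0001
grip_force: 4.2
t: 10.5
tool_pos: [0.3849, -0.0241, 0.1446]
tool_rot: [3.136, 0.188, 0.001]
contact_force: [0.2, 0.5, -0.2]
opening: 0.0001
grip_force: 0.0
[233.22028348 150.22424072] [252.71743454 150.20177704]
173 100
```

View pics/c4.png

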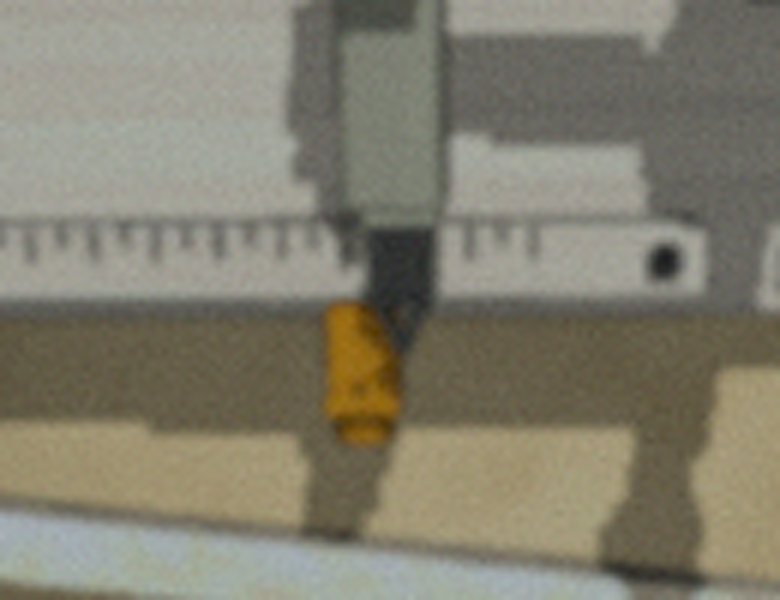

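The pointer tip is at about (400,355), but it overlaps the brass marker (orange, 328–398), whose point is unclear from this angle. I'll plan a view from further forward.

Run:
```python
from h import *
d=ctrl.get_image("wrist"); o=ctrl.get_obs();T=rot(o["tool_rot"]);p=o["tool_pos"]
A=T.T@rot(d["attitude"]); c=T.T@(d["xyz"]-p); print(A.round(3),c.round(4))
for th in(.3,.45,.6):
  for off in([0,0,0],[0,25,0],[0,25,-40],[-20,25,0]):
    T2=T@R.from_rotvec([0,th,0]).as_matrix(); p2=p+T@np.array(off)/1000
    e=dict(d,xyz=p2+T2@c); e["attitude"]=T2@A
    print(th,off,e["xyz"].round(3),proj(e,[.4227,-.001,.039]).round(),proj(e,p2).round())
# orange in existing pics
im=d["image"];h=cv2.cvtColor(im,cv2.COLOR_RGB2HSV);s=h[100:200,173:303]
m=((s[...,0]>8)&(s[...,0]<24)&(s[...,1]>190)&(s[...,2]>70))
for r in range(48,76): 
  w=np.flatnonzero(m[r,40:80])+40
  if len(w): print(r,w.min(),w.max(),len(w),end=' | ')
```

```text
[[ 0.001  0.962  0.271]
 [ 1.    -0.001  0.   ]
 [ 0.001  0.271 -0.962]] [ 0.0687  0.0009 -0.1421]
0.3 [0, 0, 0] [ 0.409 -0.023  0.301] [234. 183.] [252. 240.]
0.3 [0, 25, 0] [ 0.412 -0.047  0.301] [209. 183.] [252. 240.]
0.3 [0, 25, -40] [ 0.412 -0.047  0.341] [215. 185.] [252. 240.]
0.3 [-20, 25, 0] [ 0.392 -0.05   0.301] [209. 163.] [252. 240.]
0.45 [0, 0, 0] [ 0.385 -0.025  0.302] [235. 199.] [252. 240.]
0.45 [0, 25, 0] [ 0.388 -0.05   0.302] [210. 199.] [252. 240.]
0.45 [0, 25, -40] [ 0.388 -0.05   0.342] [215. 205.] [252. 240.]
0.45 [-20, 25, 0] [ 0.368 -0.053  0.302] [210. 180.] [252. 240.]
0.6 [0, 0, 0] [ 0.362 -0.028  0.301] [235. 216.] [252. 240.]
0.6 [0, 25, 0] [ 0.365 -0.053  0.301] [210. 216.] [252. 240.]
0.6 [0, 25, -40] [ 0.365 -0.053  0.341] [215. 224.] [252. 240.]
0.6 [-20, 25, 0] [ 0.345 -0.055  0.301] [211. 197.] [252. 240.]
51 56 59 4 | 52 55 61 7 | 53 54 61 8 | 54 55 60 6 | 55 54 62 9 | 56 55 62 8 | 57 55 63 9 | 58 55 64 10 | 59 55 64 10 | 60 55 65 11 | 61 55 64 10 | 62 55 65 11 | 63 55 65 11 | 64 55 65 11 | 65 55 65 11 | 66 54 65 12 | 67 54 65 12 | 68 55 64 10 | 69 55 64 10 | 70 56 63 8 | 71 57 63 7 | 72 57 63 7 |
```

```bash
python3 -m handwheel '[{"gripper":1,"offset":[0,0,0],"rotation":[0,0.12,0]},{"gripper":1,"offset":[0,0,5],"rotation":[0,0.24,0]},{"gripper":1,"offset":[0,5,15],"rotation":[0,0.36,0]},{"gripper":1,"offset":[0,8,25],"rotation":[0,0.45,0]},{"gripper":1,"offset":[0,10,40],"rotation":[0,0.45,0]},{"gripper":1,"offset":[0,10,40],"rotation":[0,0.45,0]},{"gripper":1,"offset":[0,10,40],"rotation":[0,0.45,0]},{"gripper":1,"offset":[0,10,40],"rotation":[0,0.45,0]}]'
python3 - <<'E'
from h import *
d=ctrl.get_image("wrist"); im=np.mean([ctrl.get_image("wrist")["image"].astype(float) for _ in range(6)],0).astype(np.uint8)[:,:,::-1]; cv2.imwrite("pics/wrist5.png",im)
m=proj(d,[.4227,-.001,.039]);print(m,d["xyz"])
x,y=int(m[0])-30,int(m[1])-35;print(x,y)
c=np.zeros((600,800,3),np.uint8)
c[:480]=cv2.resize(im[y:y+48,x:x+80],(800,480),interpolation=cv2.INTER_CUBIC)
s=ctrl.get_image("side");q=proj(s,[.4227,-.001,.039]);print(q);X,Y=int(q[0])-20,int(q[1])-10
c[480:600,:240]=cv2.resize(s["image"][Y:Y+20,X:X+40,::-1],(240,120),interpolation=cv2.INTER_CUBIC)
t=cv2.imread("pics/top0.png");c[480:600,300:540]=cv2.resize(t[220:240,235:275],(240,120),interpolation=cv2.INTER_CUBIC)
cv2.imwrite("pics/c5.png",c)
E
```

```text
t: 11.6
tool_pos: [0.3862, -0.0337, 0.1052]
tool_rot: [-3.031, -0.183, -0.693]
contact_force: [-0.2, 0.1, 0.3]
opening: -0.0001
grip_force: 0.0
[220.32596881 192.20227578] [ 0.38624436 -0.03482322  0.26316066]
190 157
[294.87077838 209.32355954]
```

View pics/c5.png

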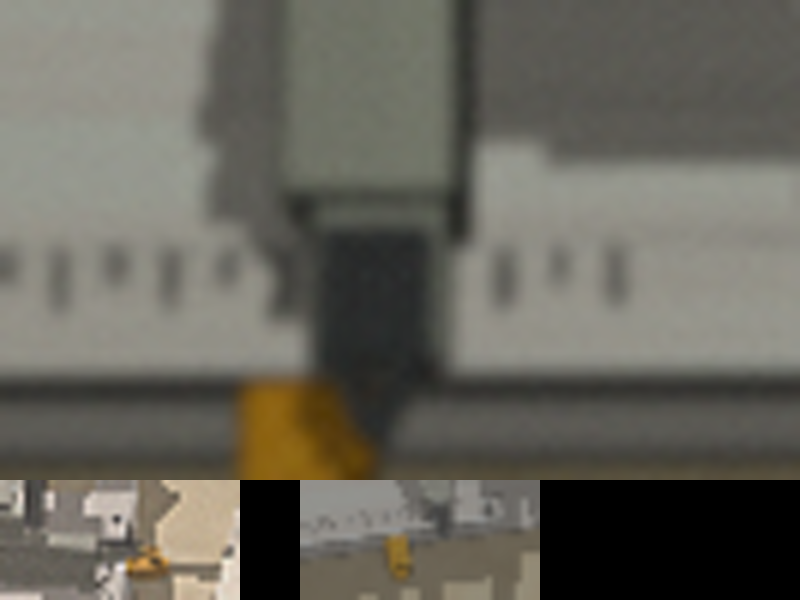

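The pointer tip is at about (378,450) in the crop. The brass body (left edge 240) lies under and in front of it, and its point falls below the cut. I'll get the row extents numerically.

Run:
```python
import cv2,numpy as np
im=cv2.imread("pics/wrist5.png");h=cv2.cvtColor(im,cv2.COLOR_BGR2HSV)
# char map: orange bright/dark by V; dark pointer '#'
for r in range(188,226):
    print(r,"".join( (chr(ord('0')+min(9,int(h[r,c,2])//20)) if h[r,c,1]>170 else ('#' if h[r,c,2]<75 else '.')) for c in range(208,242)))
```

```text
188 .............#############........
189 .............############.........
190 ..............###########.........
191 ..............############........
192 ..............############........
193 ..............############........
194 .............##############.......
195 ######........####################
196 ######566665443###################
197 #####.5677654443########..........
198 ......5677654444#######...........
199 ......56776554443#####............
200 ......567766554443####............
201 ......5666766544443###............
202 #####.5677776544444###############
203 #####.5677766655444###############
204 ......5667666665443#..............
205 ......5666666665433#..............
206 ......6666556665443#..............
207 ......5666556665433#..............
208 ......6666556666543#..............
209 .....56666666666554#..............
210 .....66666666766654...............
211 .....66666666666654...............
212 .....55555555555554#..............
213 ......4444444444433#..............
214 ......#33333333332##..............
215 ......##334444332##...............
216 .......#445555543##...............
217 ........456666543#................
218 ........456666543#................
219 ........44555544..................
220 ..................................
221 ..................................
222 ..................................
223 ..................................
224 ..................................
225 ..................................
```

```bash
python3 - <<'E'
from h import *
d=ctrl.get_image("wrist")
psi=.12;ey=np.array([-np.sin(psi),np.cos(psi),0]);ex=np.array([np.cos(psi),np.sin(psi),0])
for a in((218.5,207),(219.8,207),(228,204)):
  for z in(.033,.039): p=onz(d,*a,z); print(a,z,p.round(4),(p@ex).round(4),(p@ey).round(4))
E
python3 -m handwheel '[{"gripper":1,"offset":[5,0,-12],"rotation":[0,-0.12,0]},{"gripper":1,"offset":[10,0,-24],"rotation":[0,-0.24,0]},{"gripper":1,"offset":[17.4,0,-36],"rotation":[0,-0.36,0]},{"gripper":1,"offset":[17.4,0,-36],"rotation":[0,-0.45,0]},{"gripper":1,"offset":[17.4,0,-36],"rotation":[0,-0.45,0]},{"gripper":1,"offset":[17.4,0,-36],"rotation":[0,-0.45,0]},{"gripper":1,"offset":[17.4,0,-36],"rotation":[0,-0.45,0]},{"gripper":1,"offset":[17.4,0,-36],"rotation":[0,-0.45,0]}]'
python3 -m handwheel '[{"gripper":1,"offset":[25,40,0],"rotation":[0,0,0]},{"gripper":1,"offset":[50,80,0],"rotation":[0,0,0]},{"gripper":1,"offset":[80,130,0],"rotation":[0,0,0]},{"gripper":1,"offset":[80,130,30],"rotation":[0,0,0]},{"gripper":1,"offset":[80,130,60],"rotation":[0,0,0]},{"gripper":1,"offset":[80,130,74],"rotation":[0,0,0]},{"gripper":1,"offset":[80,130,78],"rotation":[0,0,0]},{"gripper":1,"offset":[80,130,78],"rotation":[0,0,0]}]'
```

```text
(218.5, 207) 0.033 [ 0.4099 -0.0006  0.033 ] 0.4069 -0.0496
(218.5, 207) 0.039 [ 0.4093 -0.0015  0.039 ] 0.4062 -0.0504
(219.8, 207) 0.033 [ 0.41   -0.0017  0.033 ] 0.4069 -0.0508
(219.8, 207) 0.039 [ 0.4094 -0.0026  0.039 ] 0.4062 -0.0515
(228, 204) 0.033 [ 0.4135 -0.0084  0.033 ] 0.4095 -0.0579
(228, 204) 0.039 [ 0.4128 -0.0091  0.039 ] 0.4087 -0.0585
t: 13.05
tool_pos: [0.3853, -0.0339, 0.1443]
tool_rot: [3.136, 0.187, 0.001]
contact_force: [-0.1, -0.4, -0.5]
opening: -0.0003
grip_force: 0.0
t: 14.05
tool_pos: [0.4812, -0.1534, 0.0673]
tool_rot: [3.135, 0.188, 0.002]
contact_force: [-0.1, -0.1, 0.7]
opening: 0.0
grip_force: 0.0
```

```bash
python3 -m handwheel '[{"gripper":1,"offset":[0,0,1],"rotation":[0,0,0]},{"gripper":1,"offset":[0,0,2],"rotation":[0,0,0]},{"gripper":1,"offset":[0,0,2.5],"rotation":[0,0,0]},{"gripper":1,"offset":[0,0,2.8],"rotation":[0,0,0]},{"gripper":1,"offset":[0,-3,2.6],"rotation":[0,0,0]},{"gripper":1,"offset":[0,-6,2.4],"rotation":[0,0,0]},{"gripper":1,"offset":[0,-9,2.3],"rotation":[0,0,0]},{"gripper":1,"offset":[0,-10,2.3],"rotation":[0,0,0]}]'
python3 -m handwheel '[{"gripper":1,"offset":[0,-2,0],"rotation":[0,0,0]},{"gripper":1,"offset":[0,-5,0.1],"rotation":[0,0,0]},{"gripper":1,"offset":[0,-8,0.2],"rotation":[0,0,0]},{"gripper":1,"offset":[0,-10,0.4],"rotation":[0,0,0]},{"gripper":1,"offset":[0,-10,0.4],"rotation":[0,0,0]},{"gripper":1,"offset":[0,-10,-4],"rotation":[0,0,0]},{"gripper":1,"offset":[0,-10,-40],"rotation":[0,0,0]},{"gripper":1,"offset":[0,-10,-80],"rotation":[0,0,0]}]'
python3 -m handwheel '[{"gripper":1,"offset":[-20,-20,0],"rotation":[0,0.1,0]},{"gripper":1,"offset":[-40,-60,0],"rotation":[0,0.2,0]},{"gripper":1,"offset":[-60,-100,0],"rotation":[0,0.3,0]},{"gripper":1,"offset":[-80,-130,10],"rotation":[0,0.4,0]},{"gripper":1,"offset":[-80,-145,20],"rotation":[0,0.45,0]},{"gripper":1,"offset":[-80,-145,40],"rotation":[0,0.45,0]},{"gripper":1,"offset":[-80,-145,40],"rotation":[0,0.45,0]},{"gripper":1,"offset":[-80,-145,40],"rotation":[0,0.45,0]}]'
python3 - <<'E'
from h import *
d=ctrl.get_image("wrist"); im=np.mean([ctrl.get_image("wrist")["image"].astype(float) for _ in range(6)],0).astype(np.uint8)[:,:,::-1]; cv2.imwrite("pics/wrist6.png",im)
m=proj(d,[.4100,-.0015,.039]);print(m,d["xyz"],d["cx"])
h=cv2.cvtColor(im,cv2.COLOR_BGR2HSV);x,y=int(m[0])-20,int(m[1])-22;print(x)
for r in range(y,y+40):
    print(r,"".join( (chr(ord('0')+min(9,int(h[r,c,2])//20)) if h[r,c,1]>170 else ('#' if h[r,c,2]<75 else '.')) for c in range(x,x+40)))
E
```

```text
t: 15.05
tool_pos: [0.4803, -0.1443, 0.0659]
tool_rot: [3.134, 0.189, 0.002]
contact_force: [-1.5, -1.4, 8.0]
opening: 0.0001
grip_force: 3.6
t: 16.05
tool_pos: [0.4774, -0.133, 0.1439]
tool_rot: [-3.135, -0.188, 0.004]
contact_force: [1.1, -1.0, 0.1]
opening: -0.0001
grip_force: 0.0
t: 17.05
tool_pos: [0.384, 0.0008, 0.1052]
tool_rot: [-3.032, -0.182, -0.69]
contact_force: [0.2, -0.0, -0.4]
opening: 0.0002
grip_force: 0.0
[259.37144843 208.87883537] [ 3.84423407e-01 -3.26518484e-04  2.63104512e-01] 253.98577516462973
239
186 ...........##..#############............
187 ...........##..#############............
188 ...............#############............
189 ...............#############............
190 ...............############.............
191 ...............############.............
192 ...............############.............
193 ...............############.............
194 ...............############.............
195 ...............############.............
196 ...............#############............
197 .............###########################
198 ###############33###########
[... 527 characters left out ...]
666665666665.............
211 ..............5666666666665.............
212 ..............5666666666666.............
213 ..............6666666666666.............
214 ..............5666666666666.............
215 ..............5555555555555.............
216 ...............33334333333..............
217 ..............##333343333##.............
218 ..............##334554433#..............
219 ...............#345666543#..............
220 ...............#455666654#..............
221 ...............#445566544...............
222 ..................444443#...............
223 ........................................
224 ........................................
225 .............#####......................
```

Run:
```python
import cv2
im=cv2.imread("pics/wrist6.png")[180:225,232:287];cv2.imwrite("pics/c6.png",cv2.resize(cv2.convertScaleAbs(im,alpha=1.6),None,fx=13,fy=13,interpolation=cv2.INTER_CUBIC))
```

```text
(no output)
```

View pics/c6.png

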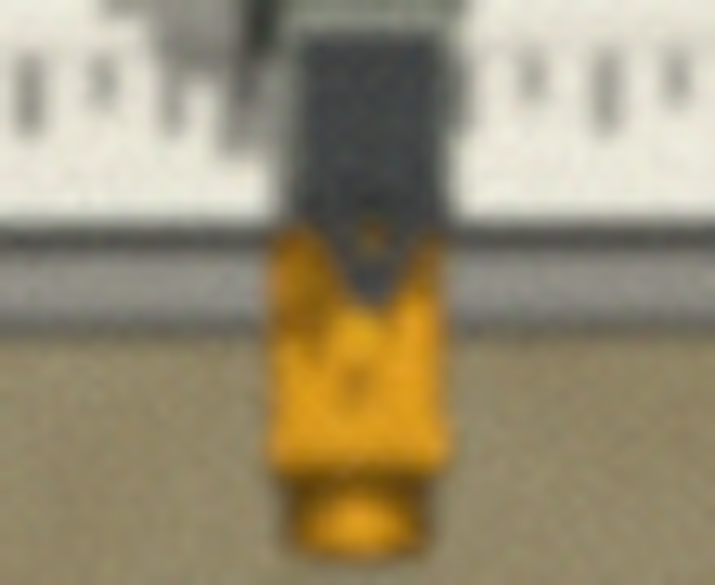

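The pointer tip is at (373,305) and the brass base and knob centre is at about (359): roughly 0.8 mm (2.7 mm of rolling) remains.

```bash
python3 -m handwheel '[{"gripper":1,"offset":[5,0,-12],"rotation":[0,-0.12,0]},{"gripper":1,"offset":[10,0,-24],"rotation":[0,-0.24,0]},{"gripper":1,"offset":[17.4,0,-36],"rotation":[0,-0.36,0]},{"gripper":1,"offset":[17.4,0,-36],"rotation":[0,-0.45,0]},{"gripper":1,"offset":[17.4,0,-36],"rotation":[0,-0.45,0]},{"gripper":1,"offset":[17.4,0,-36],"rotation":[0,-0.45,0]},{"gripper":1,"offset":[17.4,0,-36],"rotation":[0,-0.45,0]},{"gripper":1,"offset":[17.4,0,-36],"rotation":[0,-0.45,0]}]'
python3 -m handwheel '[{"gripper":1,"offset":[25,40,0],"rotation":[0,0,0]},{"gripper":1,"offset":[50,80,0],"rotation":[0,0,0]},{"gripper":1,"offset":[70,120,0],"rotation":[0,0,0]},{"gripper":1,"offset":[80,155,0],"rotation":[0,0,0]},{"gripper":1,"offset":[80,155,40],"rotation":[0,0,0]},{"gripper":1,"offset":[80,155,74],"rotation":[0,0,0]},{"gripper":1,"offset":[80,155,76],"rotation":[0,0,0]},{"gripper":1,"offset":[80,155,76],"rotation":[0,0,0]}]'
```

```text
t: 18.4
tool_pos: [0.3839, 0.0007, 0.1452]
tool_rot: [-3.136, -0.188, 0.002]
contact_force: [-0.0, 0.4, -0.1]
opening: 0.0002
grip_force: 0.0
t: 19.4
tool_pos: [0.4822, -0.1436, 0.0698]
tool_rot: [3.136, 0.188, -0.003]
contact_force: [-0.7, -0.2, 0.6]
opening: 0.0001
grip_force: 0.0
```

```bash
python3 -m handwheel '[{"gripper":1,"offset":[0,0,2],"rotation":[0,0,0]},{"gripper":1,"offset":[0,0,3.5],"rotation":[0,0,0]},{"gripper":1,"offset":[0,0,4.2],"rotation":[0,0,0]},{"gripper":1,"offset":[0,0,4.6],"rotation":[0,0,0]},{"gripper":1,"offset":[0,0,4.6],"rotation":[0,0,0]},{"gripper":1,"offset":[0,-1.4,4.6],"rotation":[0,0,0]},{"gripper":1,"offset":[0,-2.8,4.6],"rotation":[0,0,0]},{"gripper":1,"offset":[0,-2.8,4.6],"rotation":[0,0,0]}]'
python3 -m handwheel '[{"gripper":1,"offset":[0,0,-2],"rotation":[0,0,0]},{"gripper":1,"offset":[0,0,-10],"rotation":[0,0,0]},{"gripper":1,"offset":[0,0,-50],"rotation":[0,0,0]},{"gripper":1,"offset":[0,-15,-80],"rotation":[0,0,0]},{"gripper":1,"offset":[-20,-50,-80],"rotation":[0,0,0]},{"gripper":1,"offset":[-40,-90,-80],"rotation":[0,0,0]},{"gripper":1,"offset":[-60,-130,-80],"rotation":[0,0,0]},{"gripper":1,"offset":[-80,-156,-80],"rotation":[0,0,0]}]'
python3 -m handwheel '[{"gripper":1,"offset":[0,0,5],"rotation":[0,0.12,0]},{"gripper":1,"offset":[0,0,10],"rotation":[0,0.24,0]},{"gripper":1,"offset":[0,0,20],"rotation":[0,0.36,0]},{"gripper":1,"offset":[0,0,40],"rotation":[0,0.45,0]},{"gripper":1,"offset":[0,0,40],"rotation":[0,0.45,0]},{"gripper":1,"offset":[0,0,40],"rotation":[0,0.45,0]},{"gripper":1,"offset":[0,0,40],"rotation":[0,0.45,0]},{"gripper":1,"offset":[0,0,40],"rotation":[0,0.45,0]}]'
cat > chk.py <<'E'
from h import *
import sys
def cen(p,t,sign,ofs):   # subpixel centre of a dark/bright strip of a 1-D profile
    s=(p-t)*sign; k=np.flatnonzero(s>0); 
    a,b=k[0],k[-1]
    L=a-s[a]/(s[a]-s[a-1]) if a else a; Rr=b+s[b]/(s[b]-s[b+1]) if b+1<len(s) else b
    return (L+Rr)/2+ofs,Rr-L
im=cv2.imread(sys.argv[1]).astype(float)
c0=int(sys.argv[2]);r0=int(sys.argv[3]) # approx marker column; row of rail front edge
g=im.mean(2); yel=im[...,2]-im[...,0]
S=slice(c0-14,c0+16)
print("pointer body",[tuple(np.round(cen(g[r,S],85,-1,c0-14),2)) for r in range(r0-9,r0-2)])
print("base",[tuple(np.round(cen(yel[r,S],70,1,c0-14),2)) for r in range(r0+11,r0+17)])
print("knob",[tuple(np.round(cen(yel[r,S],70,1,c0-14),2)) for r in range(r0+21,r0+25)])
h=cv2.cvtColor(im.astype(np.uint8),cv2.COLOR_BGR2HSV)
for r in range(r0,r0+14): print(r,"".join(f"{int(yel[r,c]):4d}" for c in range(c0-8,c0+10)))
E
python3 - <<'E'
from h import *
d=ctrl.get_image("wrist"); im=np.mean([ctrl.get_image("wrist")["image"].astype(float) for _ in range(8)],0).round().astype(np.uint8)[:,:,::-1]; cv2.imwrite("pics/wrist7.png",im)
print(proj(d,[.4100,-.0015,.039]),d["xyz"])
h=cv2.cvtColor(im,cv2.COLOR_BGR2HSV);m=(h[...,1]>170)&(h[...,0]<26)&(h[...,2]>80);ys,xs=np.nonzero(m[180:240,230:290]);print(ys.min()+180,ys.max()+180,xs.min()+230,xs.max()+230)
E
echo OLD; python3 chk.py pics/wrist6.png 259 197
```

```text
t: 20.4
tool_pos: [0.4823, -0.1414, 0.0659]
tool_rot: [3.134, 0.189, -0.002]
contact_force: [-1.8, -1.5, 5.8]
opening: -0.0003
grip_force: 3.1
t: 21.4
tool_pos: [0.3829, 0.0059, 0.1448]
tool_rot: [-3.135, -0.19, 0.003]
contact_force: [-0.2, -0.4, 0.3]
opening: 0.0001
grip_force: 0.0
t: 22.4
tool_pos: [0.3839, 0.0049, 0.104]
tool_rot: [-3.032, -0.182, -0.686]
contact_force: [0.3, 0.1, -0.6]
opening: 0.0004
grip_force: 0.0
[264.30057268 209.00899717] [0.38473738 0.0036897  0.26185579]
200 222 257 270
OLD
pointer body [(np.float64(258.22), np.float64(17.6)), (np.float64(258.26), np.float64(17.01)), (np.float64(259.18), np.float64(14.08)), (np.float64(259.36), np.float64(13.28)), (np.float64(259.52), np.float64(13.01)), (np.float64(259.52), np.float64(12.95)), (np.float64(259.52), np.float64(12.97))]
base [(np.float64(258.98), np.float64(12.82)), (np.float64(259.01), np.float64(12.83)), (np.float64(259.04), np.float64(12.79)), (np.float64(259.04), np.float64(12.77)), (np.float64(259.13), np.float64(13.16)), (np.float64(259.17), np.float64(13.49))]
knob [(np.float64(259.3), np.float64(5.1
[... 502 characters left out ...]
  8   7
202   12  35  68  81  75  73  66  45  21   7  12  43  73  83  55  25  11   6
203   11  32  62  76  75  74  76  68  49  39  42  73 101  99  70  31   8   6
204   12  32  59  73  73  74  87  94  91  81  78  94 110 112  76  35  10   4
205   17  37  64  83  80  85  96 113 115 109 101 108 115 115  84  42  14  13
206   22  45  76  92  94  90 106 113 117 115 114 115 118 114  85  47  25  20
207   29  47  83 103 105  98 108 113 107 111 115 118 118 113  85  47  30  25
208   28  48  87 107 112 112 111 106 101 106 115 118 120 112  84  48  31  26
209   29  48  85 110 116 116 114 102  95 102 115 119 123 115  87  47  30  25
210   29  47  83 109 122 121 115 104 101 109 114 120 120 113  86  49  28  25
```

```bash
python3 chk.py pics/wrist7.png 264 197
```

```text
pointer body [(np.float64(262.11), np.float64(18.14)), (np.float64(262.54), np.float64(16.83)), (np.float64(262.64), np.float64(15.5)), (np.float64(262.77), np.float64(14.41)), (np.float64(262.8), np.float64(14.18)), (np.float64(262.83), np.float64(14.08)), (np.float64(262.8), np.float64(14.19))]
base [(np.float64(263.98), np.float64(12.05)), (np.float64(263.75), np.float64(12.44)), (np.float64(263.62), np.float64(12.76)), (np.float64(263.62), np.float64(12.76)), (np.float64(263.74), np.float64(13.0)), (np.float64(263.8), np.float64(13.49))]
knob [(np.float64(264.0), np.float64(4.0)), (np.float64(263.77), np.float64(6.94)), (np.float64(263.72), np.float64(7.82)), (np.float64(263.69), np.float64(7.9))]
197    5   9  15  17   9   0   4  12  17  12   4   3   8  11   9   6   4   5
198    8  21  37  41  26   8   7  21  30  17   7  12  26  32  19   9   5   4
199   13  33  58  62  45  18   6  18  26  17   9  28  54  58  34  11   5   5
200   13  35  62  70  56  31   9   9  11   8  18  54  85  83  46  16   7   4
201   14  36  60  70  63  42  17   2   0   4  30  76 106  97  54  17   5   4
202   15  38  63  76  74  52  26   7  -1   9  43  88 117 101  57  20   5   9
203   17  41  67  73  71  63  45  28  23  30  58  97 119 103  57  18   6   6
204   17  49  72  76  76  73  72  68  66  65  78 101 116 104  60  18   5   7
205   22  53  76  76  76  80  94 100 104 101  97 109 117 105  64  24   9   9
206   27  51  73  75  76  89 105 116 119 115 110 113 118 106  67  33  18  19
207   30  48  68  76  83  97 111 114 119 115 117 119 119 106  68  32  24  25
208   31  49  71  81  88 105 114 111 111 113 118 120 121 105  70  36  25  27
209   32  55  83  92 101 110 112 104 101 112 118 124 121 104  69  36  27  24
210   33  62  95 105 108 116 108  97  99 110 117 121 120 108  70  36  26  24
```

Pointer and point agree within about 0.2 px here. I'll confirm once with the tips on the camera's centre column, where there is no parallax.

```bash
python3 -m handwheel '[{"gripper":1,"offset":[0,4,0],"rotation":[0,0,0]},{"gripper":1,"offset":[0,8.5,0],"rotation":[0,0,0]},{"gripper":1,"offset":[0,8.5,0],"rotation":[0,0,0]},{"gripper":1,"offset":[0,8.5,0],"rotation":[0,0,0]},{"gripper":1,"offset":[0,8.5,0],"rotation":[0,0,0]},{"gripper":1,"offset":[0,8.5,0],"rotation":[0,0,0]},{"gripper":1,"offset":[0,8.5,0],"rotation":[0,0,0]},{"gripper":1,"offset":[0,8.5,0],"rotation":[0,0,0]}]'
python3 - <<'E'
from h import *
d=ctrl.get_image("wrist"); im=np.mean([ctrl.get_image("wrist")["image"].astype(float) for _ in range(10)],0).round().astype(np.uint8)[:,:,::-1]; cv2.imwrite("pics/wrist8.png",im)
a=rot(d["attitude"]); psi=.12; print("image-col axis vs frame x (should be ~0):", (a.T@np.array([np.cos(psi),np.sin(psi),0]))[0], "vertical:",a[2,0])
E
python3 chk.py pics/wrist8.png 254 197
python3 - <<'E'
import cv2,numpy as np
im=cv2.imread("pics/wrist8.png").astype(float);g=im.mean(2)
# rail front dark line slope -> true frame-y direction in the image
pts=[(c,186+np.argmin(np.convolve(g[190:202,c],[1,1,1],'same')[1:-1])+5) for c in list(range(180,235,5))+list(range(275,330,5))];print(np.polyfit(*zip(*pts),1))
E
```

```text
t: 23.85
tool_pos: [0.3854, -0.0038, 0.105]
tool_rot: [-3.032, -0.182, -0.69]
contact_force: [-0.2, -0.4, 0.2]
opening: -0.0002
grip_force: 0.0
image-col axis vs frame x (should be ~0): 0.00045923252919692625 vertical: -0.0012995151029473878
pointer body [(np.float64(252.31), np.float64(18.16)), (np.float64(252.8), np.float64(16.72)), (np.float64(253.79), np.float64(13.27)), (np.float64(253.57), np.float64(13.0)), (np.float64(253.51), np.float64(12.75)), (np.float64(253.5), np.float64(12.73)), (np.float64(253.49), np.float64(12.97))]
base [(np.float64(253.97), np.float64(12.22)), (np.float64(253.86), np.float64(12.4)), (np.float64(253.7), np.float64(12.66)), (np.float64(253.61), np.float64(12.89)), (np.float64(253.61), np.float64(13.06)), (np.float64(253.66), np.float64(13.32))]
knob [(np.float64(253.9), np.float64(2.6)), (np.float64(253.81), np.float64(6.12)), (np.float64(253.61), np.float64(7.47)), (np.float64(253.69), np.float64(8.07))]
197    4   7   9  10   5   2   2   9  13   7   2   0   6   9   7   5   6   7
198    6  13  27  31  17   5   4  18  26  14   2  10  23  28  17   7 
[... 265 characters left out ...]
47  20   1  -1   7  43  92 118 106  61  19   7   6
203   13  35  61  73  75  59  33  16  11  20  52  97 119 107  64  21   7   7
204   16  42  68  77  71  69  63  54  50  53  69 102 118 109  64  20   4   5
205   19  48  71  76  74  79  88  96  96  89  88 105 117 107  71  25   7   7
206   26  54  76  78  76  90 105 114 116 111 107 114 120 108  72  30  18  16
207   31  53  72  77  84 100 113 120 120 118 119 121 121 108  72  34  22  24
208   29  51  73  86  95 108 113 116 116 120 120 123 120 108  73  36  24  26
209   30  51  80  98 108 113 111 104 107 115 120 122 120 109  72  37  27  25
210   32  57  92 112 116 117 104  93  94 109 119 122 122 108  71  36  25  25
[-1.05191567e-02  2.01292451e+02]
```

Aligned to within about 0.15 px, roughly 0.15 mm. Next I'll locate the lever pad from the saved close view.

Run:
```python
from h import *
d=dict(fovy=71.94119246852429,cx=253.98577516462973,cy=193.02652761664802,xyz=np.array([.54895024,-.15063667,.24972185]),attitude=np.array([-.22373964,.19795913,-1.4412099]))
g=cv2.imread("pics/w1.png").max(2)
m=(g<32).astype(np.uint8)[150:265,80:145]
n,l,s,c=cv2.connectedComponentsWithStats(m)
for k in range(1,n):
    if s[k,4]>60: print(s[k]+[80,150,0,0,0],c[k]+[80,150])
psi=.12;ey=np.array([-np.sin(psi),np.cos(psi),0]);ex=np.array([np.cos(psi),np.sin(psi),0]);w=np.array([.4803,-.1434,0])
for a in((112,226),(107,252),(109,240)):
    p=onz(d,*a,.1); print(a,p.round(4),((p-w)@ex).round(4),((p-w)@ey).round(4))
t=ctrl.get_image("top"); p=onz(t,274.8,212,.1);print(p.round(4),((p-w)@ex).round(4),((p-w)@ey).round(4))
o=ctrl.get_obs();print(o["tool_pos"])
```

```text
[112 158  11  24 132] [117.07575758 168.14393939]
[  93  183   46   74 1118] [114.1529517  234.44364937]
[ 93 187  17  24 201] [101.4079602  196.22885572]
(112, 226) [ 0.4762 -0.0724  0.1   ] 0.0045 0.071
(107, 252) [ 0.4582 -0.0688  0.1   ] -0.0131 0.0767
(109, 240) [ 0.4666 -0.0703  0.1   ] -0.0048 0.0742
[ 0.4663 -0.074   0.1   ] -0.0056 0.0706
[ 0.38540423 -0.00385684  0.10496487]
```

```bash
python3 -m handwheel '[{"gripper":1,"offset":[5,0,-12],"rotation":[0,-0.12,0]},{"gripper":1,"offset":[10,0,-24],"rotation":[0,-0.24,0]},{"gripper":1,"offset":[17.4,0,-36],"rotation":[0,-0.36,0]},{"gripper":1,"offset":[17.4,0,-36],"rotation":[0,-0.45,0]},{"gripper":1,"offset":[17.4,0,-36],"rotation":[0,-0.45,0]},{"gripper":1,"offset":[17.4,0,-36],"rotation":[0,-0.45,0]},{"gripper":1,"offset":[17.4,0,-36],"rotation":[0,-0.45,0]},{"gripper":1,"offset":[17.4,0,-36],"rotation":[0,-0.45,0]}]'
python3 -m handwheel '[{"gripper":1,"offset":[25,26,0],"rotation":[0,0,0]},{"gripper":1,"offset":[50,52,0],"rotation":[0,0,0]},{"gripper":1,"offset":[70,76,0],"rotation":[0,0,0]},{"gripper":1,"offset":[70,76,10],"rotation":[0,0,0]},{"gripper":1,"offset":[70,76,20],"rotation":[0,0,0]},{"gripper":1,"offset":[70,76,27],"rotation":[0,0,0]},{"gripper":1,"offset":[70,76,27],"rotation":[0,0,0]},{"gripper":1,"offset":[70,76,27],"rotation":[0,0,0]}]'
```

```text
t: 25.45
tool_pos: [0.3851, -0.0039, 0.1449]
tool_rot: [-3.136, -0.188, 0.003]
contact_force: [-0.6, -0.4, -0.8]
opening: -0.0003
grip_force: 0.0
t: 26.45
tool_pos: [0.464, -0.0707, 0.118]
tool_rot: [-3.136, -0.189, 0.003]
contact_force: [0.3, -0.1, -0.7]
opening: 0.0004
grip_force: 0.0
```

```bash
python3 -m handwheel '[{"gripper":1,"offset":[0,0,5],"rotation":[0,0,0]},{"gripper":1,"offset":[0,0,10],"rotation":[0,0,0]},{"gripper":1,"offset":[-3,0,15],"rotation":[0,0,0]},{"gripper":1,"offset":[-6,0,19],"rotation":[0,0,0]},{"gripper":1,"offset":[-9,0,23],"rotation":[0,0,0]},{"gripper":1,"offset":[-11,0,27],"rotation":[0,0,0]},{"gripper":1,"offset":[-13,0,31],"rotation":[0,0,0]},{"gripper":1,"offset":[-13,0,31],"rotation":[0,0,0]}]'
```

```text
t: 27.45
tool_pos: [0.4509, -0.0723, 0.0862]
tool_rot: [-3.135, -0.188, 0.004]
contact_force: [0.1, -0.3, 0.2]
opening: -0.0002
grip_force: 0.0
```

```bash
python3 -m handwheel '[{"gripper":1,"offset":[0,0,1],"rotation":[0,0,0]},{"gripper":1,"offset":[-1,0,2],"rotation":[0,0,0]},{"gripper":1,"offset":[-2,0,3],"rotation":[0,0,0]},{"gripper":1,"offset":[-2,0,4],"rotation":[0,0,0]},{"gripper":1,"offset":[-3,0,5],"rotation":[0,0,0]},{"gripper":1,"offset":[-3,0,6],"rotation":[0,0,0]},{"gripper":1,"offset":[-4,0,7],"rotation":[0,0,0]},{"gripper":1,"offset":[-4,0,8],"rotation":[0,0,0]}]'
python3 - <<'E'
from h import *
im=ctrl.get_image("wrist")["image"];cv2.imwrite("pics/wrist9.png",im[:,:,::-1])
g=im.max(2)
for r in range(150,270,4): print(r,"".join('#' if g[r,c]<32 else('+' if g[r,c]<60 else '.') for c in range(190,320,2)))
E
```

```text
t: 28.45
tool_pos: [0.4469, -0.073, 0.0787]
tool_rot: [-3.136, -0.188, 0.005]
contact_force: [-1.2, 0.3, 2.2]
opening: 0.0005
grip_force: 1.0
150 ..................++....+++++++++++++#+....++....................
154 ..................++....+++++++++++++++....++....................
158 ..................++....+##++++++++++#+....++....................
162 ........................+#++++++++++##+..........................
166 ........................+++++++++++++++........................++
170 ........................+++++++++++++++.......................++#
174 ........................++++++++++++#++..........................
178 ........................+++++++++++++++.......................+..
182 ...........................++++++++++.........................+..
186 ...........................++++++++++.........................+..
190 ...........................++++++++++.........................+..
194 ...........................++++++++++............................
198 ...........................+++++++++.....................+...+.++
202 ...........................+++++++++........
[... 441 characters left out ...]

230 ........................+#++..+###....+..........................
234 ......................++##++...###....++++.......................
238 ....................######+..++###+...+#####+....................
242 ....................#####+....+###++.+.+#####....................
246 ...................+#####+....+###+....+#####+...................
250 ...................######+....+###+....+######...................
254 ..................+######+.....###+....+######...................
258 .................+##########+..##+..+##########+.................
262 .+..............##############+###+##############..............+.
266 ######+........###################################........+######
```

```bash
python3 -m handwheel '[{"gripper":1,"offset":[0,0,1],"rotation":[0,0,0]},{"gripper":1,"offset":[-0.5,0,2],"rotation":[0,0,0]},{"gripper":1,"offset":[-1,0,3],"rotation":[0,0,0]},{"gripper":1,"offset":[-1,0,4],"rotation":[0,0,0]},{"gripper":1,"offset":[-1,0,5],"rotation":[0,0,0]},{"gripper":1,"offset":[-1,0,6],"rotation":[0,0,0]},{"gripper":1,"offset":[-1,0,7],"rotation":[0,0,0]},{"gripper":1,"offset":[-1,0,7],"rotation":[0,0,0]}]'
```

```text
t: 29.5
tool_pos: [0.4458, -0.0732, 0.0725]
tool_rot: [-3.136, -0.189, 0.007]
contact_force: [-4.7, -0.4, 8.2]
opening: -0.0
grip_force: 4.0
```

```bash
python3 -m handwheel '[{"gripper":1,"offset":[0,0,0.5],"rotation":[0,0,0]},{"gripper":1,"offset":[0,0,1],"rotation":[0,0,0]},{"gripper":1,"offset":[0,0,1.5],"rotation":[0,0,0]},{"gripper":1,"offset":[0,0,2],"rotation":[0,0,0]},{"gripper":1,"offset":[0,0,2],"rotation":[0,0,0]},{"gripper":1,"offset":[0,0,2],"rotation":[0,0,0]},{"gripper":1,"offset":[0,0,2],"rotation":[0,0,0]},{"gripper":1,"offset":[0,0,2],"rotation":[0,0,0]}]'
```

```text
t: 30.5
tool_pos: [0.4458, -0.0734, 0.0719]
tool_rot: [-3.136, -0.189, 0.008]
contact_force: [-9.8, 0.4, 17.9]
opening: 0.0
grip_force: 8.6
```

```bash
python3 -m handwheel '[{"gripper":1,"offset":[0,0,0.5],"rotation":[0,0,0]},{"gripper":1,"offset":[0,0,1],"rotation":[0,0,0]},{"gripper":1,"offset":[0,0,1],"rotation":[0,0,0]},{"gripper":1,"offset":[0,0,1],"rotation":[0,0,0]},{"gripper":1,"offset":[0,0,1],"rotation":[0,0,0]},{"gripper":1,"offset":[0,0,1],"rotation":[0,0,0]},{"gripper":1,"offset":[0,0,1],"rotation":[0,0,0]},{"gripper":1,"offset":[0,0,1],"rotation":[0,0,0]}]'
python3 -m handwheel '[{"gripper":1,"offset":[0,0,-1],"rotation":[0,0,0]},{"gripper":1,"offset":[0,0,-3],"rotation":[0,0,0]},{"gripper":1,"offset":[0,0,-10],"rotation":[0,0,0]},{"gripper":1,"offset":[0,0,-40],"rotation":[0,0,0]},{"gripper":1,"offset":[-20,-25,-74],"rotation":[0,0,0]},{"gripper":1,"offset":[-40,-50,-74],"rotation":[0,0,0]},{"gripper":1,"offset":[-52,-76,-74],"rotation":[0,0,0]},{"gripper":1,"offset":[-52,-76,-74],"rotation":[0,0,0]}]'
python3 -m handwheel '[{"gripper":1,"offset":[0,0,5],"rotation":[0,0.12,0]},{"gripper":1,"offset":[0,0,10],"rotation":[0,0.24,0]},{"gripper":1,"offset":[0,0,20],"rotation":[0,0.36,0]},{"gripper":1,"offset":[0,0,40],"rotation":[0,0.45,0]},{"gripper":1,"offset":[0,0,40],"rotation":[0,0.45,0]},{"gripper":1,"offset":[0,0,40],"rotation":[0,0.45,0]},{"gripper":1,"offset":[0,0,40],"rotation":[0,0.45,0]},{"gripper":1,"offset":[0,0,40],"rotation":[0,0.45,0]}]'
python3 - <<'E'
from h import *
im=np.mean([ctrl.get_image("wrist")["image"].astype(float) for _ in range(8)],0).round().astype(np.uint8)[:,:,::-1]; cv2.imwrite("pics/wrist10.png",im)
d=ctrl.get_image("wrist");print(proj(d,[.41,-.0015,.039]))
h=cv2.cvtColor(im,cv2.COLOR_BGR2HSV);m=(h[...,1]>170)&(h[...,0]<26)&(h[...,2]>80);ys,xs=np.nonzero(m[180:240,225:300]);print(ys.min()+180,ys.max()+180,xs.min()+225,xs.max()+225)
E
```

```text
t: 31.5
tool_pos: [0.4458, -0.0734, 0.0716]
tool_rot: [-3.136, -0.189, 0.009]
contact_force: [-12.9, 2.0, 21.3]
opening: -0.0
grip_force: 10.8
t: 32.5
tool_pos: [0.3849, -0.0029, 0.1426]
tool_rot: [-3.135, -0.192, 0.003]
contact_force: [-0.3, -0.1, 0.0]
opening: -0.0001
grip_force: 0.0
t: 33.5
tool_pos: [0.3852, -0.0036, 0.1024]
tool_rot: [-3.032, -0.182, -0.687]
contact_force: [0.4, 0.4, -0.4]
opening: -0.0
grip_force: 0.0
[253.69226581 209.56927161]
199 222 248 260
```

```bash
python3 chk.py pics/wrist10.png 254 197
python3 - <<'E'
import cv2
g=cv2.imread("pics/wrist10.png").max(2)
print("lever (dark) map")
for r in range(90,200,4): print(r,"".join('#' if g[r,c]<32 else('+' if g[r,c]<60 else '.') for c in range(290,400,2)))
E
```

```text
pointer body [(np.float64(252.08), np.float64(16.25)), (np.float64(252.67), np.float64(14.84)), (np.float64(253.27), np.float64(13.42)), (np.float64(253.28), np.float64(13.18)), (np.float64(253.43), np.float64(13.02)), (np.float64(253.39), np.float64(13.02)), (np.float64(253.38), np.float64(13.44))]
base [(np.float64(254.13), np.float64(12.43)), (np.float64(253.97), np.float64(12.77)), (np.float64(253.88), np.float64(12.89)), (np.float64(253.9), np.float64(12.96)), (np.float64(253.9), np.float64(13.23)), (np.float64(253.91), np.float64(13.59))]
knob [(np.float64(253.81), np.float64(3.94)), (np.float64(253.98), np.float64(6.95)), (np.float64(253.86), np.float64(8.02)), (np.float64(253.88), np.float64(8.23))]
197    7  10  21  22  12   4   5  16  24  17   5   3  12  18  15   9   4   5
198    6  21  39  48  32  10  10  24  34  25   8  11  31  45  31  15   6   5
199   10  27  56  64  49  22   7  19  26  17  10  26  55  69  50  23   8   5
200   11  27  54  71  60  33  12   5  11   6  15  43  78  91  62  27  10   6
201   11  28  52  72  68  47  21   3  -3   4  24  65  99 102  71  28   9   
[... 1688 characters left out ...]
...........+##########+..........++++...
158 ..........................############..........+++++++
162 ..........................############..........+++++##
166 ..........................############...........++++##
170 ..........................+###########+................
174 ...........................###########+.............+++
178 ....................................................#++
182 ....................................................+++
186 ....................................................+++
190 .........#+.........................................+++
194 .....................................................++
198 ++++++++++.............................................
```

```bash
python3 -c "
from station import ctrl
print(ctrl.finish_job())"
```

```text
the job is handed in; nothing more can be done
None
```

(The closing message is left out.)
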